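Press home the stone of the larger star

ROBOT

A 6-joint arm with a two-finger parallel gripper is mounted at the origin on the work surface. World frame = base frame: x ahead of the robot, y to its left, z up, the work surface at z = 0. Lengths are in mm, angles in rad, forces in N, time in s.
With the tool pointing down it reaches from about 350 to 875 mm from the base axis. Payload 4.2 kg.
Tool frame: the origin (TCP) lies between the finger pads, 19 mm behind the fingertips; this is the grasp point; z points along the fingers, y is the line along which they close (so a half turn about z gives the same grasp; the last joint's range is limited). The gripper opens to 85 mm and grips with 20 to 120 N. Pads are 22 mm wide; open, the fingers measure 114 mm over their backs; the gripper's body (76 mm by 85 mm) begins 54 mm behind the grasp point. The pads swing forward as they close: fully open they stand 13 mm farther back than shut.
Start: joints at [-0.938, 0.385, 0.008, 0, -1.194, -0.259], TCP at [228.236, -581.814, 250.012] pointing down, gripper open.
Joint ranges: [-3.14, 3.14], [-1.21, 2.06], [-1.07, 1.41], [-3.16, 2.05], [-2.99, -0.16], [-3.1, 3.1]. Speed limits (rad/s): [2.79, 2.79, 3.14, 3.14, 3.14, 3.14].

INTERFACE

Orientations are given as a unit quaternion [x, y, z, w].
In Python, from bench import read_state, get_image, job_done gives the robot as it stands.
- The arm moves only by the tool play_rows, never from a script. Its argument "series" is a list of rows, each a list of 6 numbers: the shift along the world's x, y, z in mm, then the turn, a rotation vector about the world's x, y, z in units of 6 degrees (1.0 is 6 degrees). A call has 1 to 20 rows; each row shifts and turns the commanded pose from where the row before left it; what a row does not reach is not made up. A row lasts 1/12 s, in which the tool goes at most 41.7 mm and 7.16 degrees, less where a joint would pass 70% of its speed; a pose out of reach is approached as far as the arm can. A call is refused whole if a number of a shift passes 41.7 or a number of a turn 1, either way. A call with a gripper value outside its range is refused whole. "gripper" is the opening, from 0 (shut) to 1 (fully open), set as the call begins (left out, the last holds). The fingers move at their own pace and stop on an object; the grip force is fixed at half the most. Time passes only in rows, so rows that do not move let the fingers close. It gives the time, the measured TCP pose, the force, the opening and the grip force at its end, in the units of the state.
- read_state(): the state, without advancing time (a new reading comes with each control period).
- get_image(name): name is "side" or "top"; returns a dict with "image" (400x640x3 uint8, red, green, blue), "fx", "fy", "cx", "cy" (pixels), "dist_coeffs" ([k1, k2, p1, p2, k3] as OpenCV has them; the pictures are not rectified), "eye" and "rotation" of the camera in the world. Camera axes: x right, y down, z forward; pixel columns grow to the right and rows downward; lengths in mm; the calibration is good to about 2 mm. A picture is of the moment at which its call begins. There is no depth.
- job_done(): hands the job in; it is judged then, once.
The state is a dict: "clock": time; "joints": joint angles; "joint_vel": joint speeds; "joint_efforts": joint torques, N m; "position": TCP position; "ee_rot": TCP orientation; "contact_force": force on the tool from outside, world axes, zero at the start; "wrist_torque": the same for the moment, N m; "gripper_width": finger opening in mm; "grasp_force": force on a finger pad.
Only numpy, scipy, OpenCV 4.12 (cv2) and the standard library are available. Lean on these libraries where they do the work, as an engineer would, in place of code of your own. Each camera call takes 0.05 s, during which the arm holds its last target. There are 200 camera calls.

TASK

On the log slice lie four dark wire frames, each with a white domed stone still standing proud in its setting cup. With the fingertips gently press the stone of the larger star down until it is fully home, then draw the hand back up at least 10 cm clear of it. Do not pick up or shove any frame, leave the other three stones as they stand, and leave everything else on the table where it is.

Things in the scene. Friction and masses are not known exactly. Their poses are not given: they have to be found in the camera images.
- slice_top (a point): centre of the top face of the round log slice with dark bark rim (372 mm across, 30 mm thick, fixed to the table) on which the four wire frames and a spool lie; z up
- large_star: the LARGER of the two five-pointed star wire frames, 128 mm across the points' circle. Loose, lying flat on the log slice; dark steel wire 6 mm thick held 2.5 mm above the slice, 100 to 170 g. A round dark steel setting cup, 36 mm across and 10 mm high, stands on the slice and holds a stone. Origin: underside, at the centre of the star and of its cup; z up, one point towards +y
- small_star: the SMALLER five-pointed star wire frame, 84 mm across the points' circle. Loose, lying flat on the log slice; dark steel wire 6 mm thick held 2.5 mm above the slice, 100 to 170 g. A round dark steel setting cup, 36 mm across and 10 mm high, stands on the slice and holds a stone. Origin: underside, at the centre of the star and of its cup; z up, one point towards +y
- ring: plain circular wire frame, 100 mm across. Loose, lying flat on the log slice; dark steel wire 6 mm thick held 2.5 mm above the slice, 100 to 170 g. A round dark steel setting cup, 36 mm across and 10 mm high, stands on the slice and holds a stone. Origin: underside, at the centre of the ring and of its cup; z up
- crescent: crescent-moon wire frame, 110 mm across. Loose, lying flat on the log slice; dark steel wire 6 mm thick held 2.5 mm above the slice, 100 to 170 g. A round dark steel setting cup, 36 mm across and 10 mm high, stands on the slice and holds a stone. Origin: underside, at the centre of its outer circle; z up; the cup is centred 32 mm from it along +x
- large_star_stone_top (a point): highest point (middle of the dome) of the white domed stone in the larger star's cup; stone 27 mm across; the point moves down with it. The top stands about 11 mm above the cup's rim (21 mm above the slice) when raised and 3 mm above it (13 mm above the slice) when home
- large_star_stone (a joint): how far the larger star's stone is pressed in, m: 0 raised, 0.008 fully home against its stop. Starts 0 to 0.001. It is a push fit: it moves down against about 3 N of friction and stays where it is left, then meets a hard stop
- small_star_stone_top (a point): highest point (middle of the dome) of the white domed stone in the smaller star's cup; stone 27 mm across; the point moves down with it. The top stands about 11 mm above the cup's rim (21 mm above the slice) when raised and 3 mm above it (13 mm above the slice) when home
- small_star_stone (a joint): how far the smaller star's stone is pressed in, m: 0 raised, 0.008 fully home against its stop. Starts 0 to 0.001. It is a push fit: it moves down against about 3 N of friction and stays where it is left, then meets a hard stop
- ring_stone_top (a point): highest point (middle of the dome) of the white domed stone in the ring's cup; stone 27 mm across; the point moves down with it. The top stands about 11 mm above the cup's rim (21 mm above the slice) when raised and 3 mm above it (13 mm above the slice) when home
- ring_stone (a joint): how far the ring's stone is pressed in, m: 0 raised, 0.008 fully home against its stop. Starts 0 to 0.001. It is a push fit: it moves down against about 3 N of friction and stays where it is left, then meets a hard stop
- crescent_stone_top (a point): highest point (middle of the dome) of the white domed stone in the crescent's cup; stone 27 mm across; the point moves down with it. The top stands about 11 mm above the cup's rim (21 mm above the slice) when raised and 3 mm above it (13 mm above the slice) when home
- crescent_stone (a joint): how far the crescent's stone is pressed in, m: 0 raised, 0.008 fully home against its stop. Starts 0 to 0.001. It is a push fit: it moves down against about 3 N of friction and stays where it is left, then meets a hard stop
- spool: small copper wire spool, 34 mm across, 30 mm high, standing near the middle of the log slice; loose bystander; origin under its centre
- pliers_a: pliers with blue grips, 165 mm long, lying on the table to the left of the slice; loose bystander; origin near the middle, x towards the jaws
- pliers_b: pliers with purple grips, 165 mm long, lying on the table at the near right; loose bystander; origin near the middle, x towards the jaws
- jar: glass jar with metal lid, 60 mm across, 75 mm high, right of the slice; loose bystander; origin under its centre
- varnish: small amber bottle, 42 mm across, 85 mm high, on the far left beyond the slice; loose bystander; origin under its centre
- mug: mug, 80 mm across, 90 mm high, at the near left; loose bystander; origin under its centre
There are look-alikes about, which are no part of the job. What is shaped like the small_star but blue or green is not meant.

How it is judged (in metres and radians):
On the way:
1. the fingertips press the larger star's stone home (within 1.5 mm of its stop) (value of joint large_star_stone above 0.0065 m and contact force between large_star and the fingers above 0.3 N), for 0.02 s.
At the end, for the whole second after the job is handed in: The larger star's stone is within 1.5 mm of fully home, the TCP at least 90 mm from it; the other three stones are pressed in less than 2 mm; all four frames lie flat and still within 12 mm of where they started; the bystanders are within 15 mm of where they stood (value of joint large_star_stone above 0.0065 m and distance between the grasp point and large_star_stone_top above 0.09 m and value of joint each of small_star_stone, ring_stone, crescent_stone below 0.002 m and distance of each of large_star, small_star, ring, crescent from where it was at the start of the episode below 0.012 m and angle between each of large_star, small_star, ring, crescent's own z axis and vertical below 0.1 rad and linear speed of each of large_star, small_star, ring, crescent below 0.02 m/s and distance of each of spool, pliers_a, pliers_b, jar, varnish, mug from where it was at the start of the episode below 0.015 m); the robot touches nothing.
It fails at once if a stone other than the larger star's is pressed in (more than 2 mm) (value of joint any of small_star_stone, ring_stone, crescent_stone above 0.002 m).
It fails at once if a wire frame is lifted, tipped or shoved (its origin more than 12 mm from where it lay, or tilted more than 0.15 rad) (distance of any of large_star, small_star, ring, crescent from where it was at the start of the episode above 0.012 m or angle between any of large_star, small_star, ring, crescent's own z axis and vertical above 0.15 rad).
It fails at once if the larger star is hit or pressed hard (more than 35 N) (contact force between large_star and the arm above 35 N).
It fails at once if a bystander is disturbed (moved more than 15 mm) (distance of any of spool, pliers_a, pliers_b, jar, varnish, mug from where it was at the start of the episode above 0.015 m).
It also fails if it takes over 32 s, if anything falls off the work surface, if the arm or the gripper's body presses on something with over 40 N, if the wrist force passes 120 N, or if a joint passes its speed limit or range.

## Working session

There is one attempt and no reset: what is moved stays moved. The work goes in short steps, Python scripts to look and compute and a tool call to move; the robot and the scene stay as the last step left them, time stands still between calls to the robot, and variables do not carry over. Pictures are saved under pics/ and viewed, at most 10 in all, crops included, and the job is handed in when it is done.

Besides the shell and the picture viewer there is one more tool, called after ">>>" as a command line: name --pt "numbers of a row" for each row, then --argument value for the rest. play_rows: Moves the arm, as the interface text tells. Its arguments: {"type":"object","properties":{"series":{"type":"array","items":{"type":"array","items":{"type":"number"}}},"gripper":{"type":"number"}},"required":["series"]}

```bash
mkdir -p pics; cat > h.py <<'E'
import numpy as np, cv2
from bench import read_state,get_image,job_done
def grab(n,f):
    d=get_image(n); cv2.imwrite('pics/'+f,d['image'][:,:,::-1]); return d
def px2w(d,uv,z):
    K=np.array([[d['fx'],0,d['cx']],[0,d['fy'],d['cy']],[0,0,1.]])
    p=cv2.undistortPoints(np.array([[uv]],float),K,np.array(d['dist_coeffs'],float))[0,0]
    r=np.array(d['rotation']).reshape(3,3)@np.array([p[0],p[1],1]); e=np.array(d['eye'])
    return e+r*(z-e[2])/r[2]
E
python3 - <<'E'
from h import *
for n in('top','side'):
    d=grab(n,n+'1.png'); print(n,d['eye'],np.round(d['rotation'],3).tolist(),d['fx'])
print(read_state())
E
```

```text
top [ 296.28028724  -11.58514409 1080.19697275] [-0.645, 0.757, -0.08, 0.066] 408.360566311266
side [-316.45733071  779.56433326 1305.99939602] [-0.352, 0.863, -0.334, 0.14] 501.8588200760264
{'clock': 0.1, 'joints': array([-9.38369163e-01,  3.85470723e-01,  6.76999370e-03, -4.21097304e-04,
       -1.19400354e+00, -2.58636333e-01]), 'joint_vel': array([ 6.47163784e-04, -2.43801093e-03,  3.04343910e-03, -3.51370715e-04,
        1.76755068e-05, -6.29616590e-04]), 'joint_efforts': array([-6.57982837e-04, -3.93318450e+01,  1.88929546e+01,  4.19796109e+00,
       -2.55924388e-03,  4.44692517e-06]), 'position': array([ 228.07711464, -581.38078094,  249.04133326]), 'ee_rot': array([-1.85732883e-01,  9.82599790e-01,  9.45180810e-04, -2.34501181e-04]), 'contact_force': array([ 0.45962533,  1.07928495, -0.20691936]), 'wrist_torque': array([ 0.02350233, -0.01196952,  0.03231369]), 'grasp_force': 0.0, 'gripper_width': 85.58358949359668}
```

View pics/top1.png

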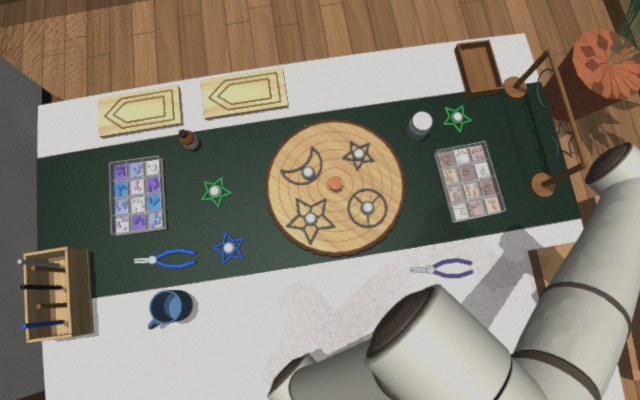

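View pics/side1.png

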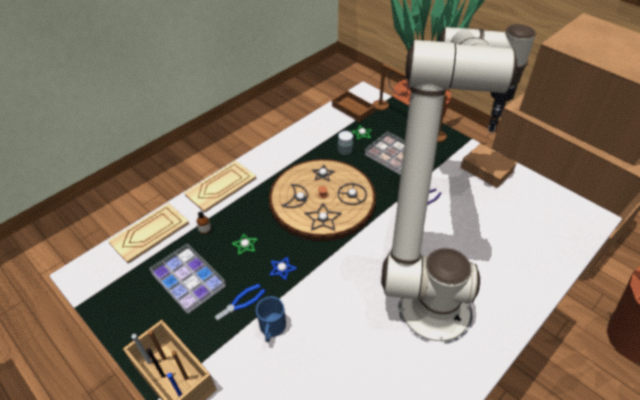

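Stars in the top picture: dark at (311,217) and dark at (358,154) on the slice; blue at (229,248), green at (215,191) and (457,117) off it. The dark one at (311,217) is clearly the larger of the two dark ones. I'll confirm that in enlarged crops.

```bash
sed -i "s/np.array(d\['rotation'\]).reshape(3,3)@/R.from_quat(d['rotation']).as_matrix()@/; 1a from scipy.spatial.transform import Rotation as R" h.py
python3 - <<'E'
from h import *
t=cv2.imread('pics/top1.png');s=cv2.imread('pics/side1.png')
a=cv2.resize(t[130:250,260:410],None,fx=5,fy=5,interpolation=2)[:600,:750]
cv2.imwrite('pics/tc.png',a)
cv2.imwrite('pics/sc.png',cv2.resize(s[155:245,265:385],None,fx=6,fy=6,interpolation=2))
E
```

```text
(no output)
```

View pics/tc.png

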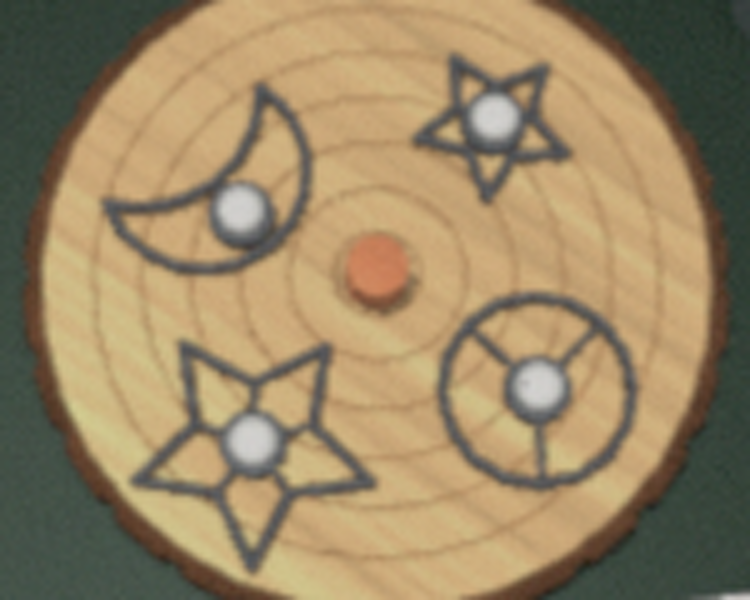

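View pics/sc.png

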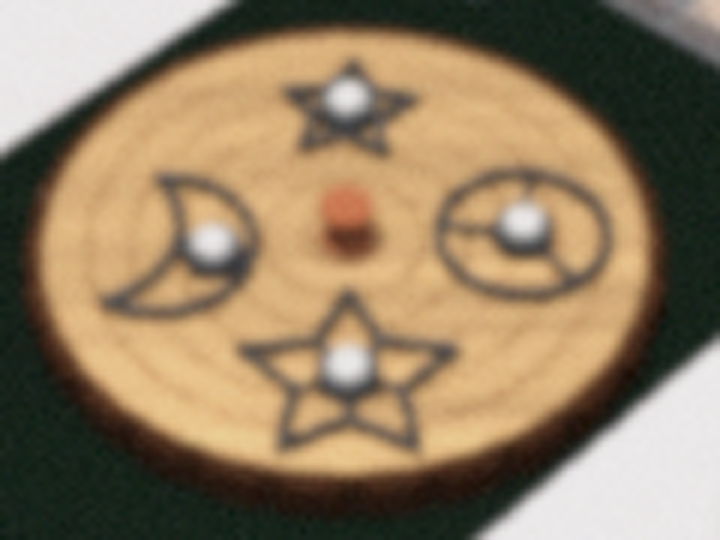

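The crops confirm it. The large star's stone is at crop (252,441), which is top pixel (310.0,217.8), and at side pixel (322.6,215.6). Its points span about twice those of the small star. The spool is at crop (378,270).

```bash
python3 - <<'E'
from h import *
t=get_image('top');s=get_image('side')
print(px2w(t,(310,217.8),45),px2w(s,(322.6,215.6),45))
f=lambda x,y:(260+x/5-.4,130+y/5-.4)
P=[px2w(t,f(*p),35) for p in [(185,345),(328,348),(372,483),(252,570),(137,481)]]
print('pts',np.round(P,1).tolist(),np.mean(P,0))
for n,p,z in[('small',(494,116),45),('ring',(537,387),45),('cres',(240,209),45),('spool',(378,268),60)]:print(n,px2w(t,f(*p),z))
print(read_state()['position'])
E
```

```text
[472.50512811  -8.54496058  45.        ] [472.64354506  -5.54400082  45.        ]
pts [[530.2, 18.3, 35.0], [516.6, -55.4, 35.0], [442.6, -66.3, 35.0], [408.0, 1.8, 35.0], [463.0, 53.4, 35.0]] [472.06714457  -9.63943458  35.        ]
small [ 625.04151978 -162.5905162    45.        ]
ring [ 476.8677748  -158.33310803   45.        ]
cres [595.743208   -21.31682095  45.        ]
spool [548.83489021 -86.58523694  60.        ]
[ 228.13002957 -581.53794589  249.31393842]
```

>>> play_rows --gripper 0 --pt "4 10 0 0 0 0" --pt "8 20 0 0 0 0" --pt "13 31 0 0 0 0" --pt "14 33 0 0 0 0" --pt "14 33 0 0 0 0" --pt "14 33 0 0 0 0" --pt "14 33 0 0 0 0" --pt "14 33 0 0 0 0" --pt "14 33 0 0 0 0" --pt "14 33 0 0 0 0" --pt "14 33 0 0 0 0" --pt "14 33 0 0 0 0" --pt "14 33 0 0 0 0" --pt "14 33 0 0 0 0" --pt "14 33 0 0 0 0" --pt "14 33 0 0 0 0" --pt "14 33 0 0 0 0" --pt "14 33 0 0 0 0" --pt "9 19 0 0 0 0" --pt "4 10 0 0 0 0"

```text
clock: 1.87
position: [476.7, 5.9, 250.0]
ee_rot: [-0.187, 0.982, 0.0, 0.0]
contact_force: [-0.5, -0.9, 0.1]
gripper_width: -0.2
grasp_force: 0.0
```

>>> play_rows --pt "-2 -6 -10 0 0 0" --pt "-2 -5 -20 0 0 0" --pt "0 0 -25 0 0 0" --pt "0 0 -25 0 0 0" --pt "0 0 -25 0 0 0" --pt "0 0 -25 0 0 0" --pt "0 0 -15 0 0 0" --pt "0 0 -10 0 0 0" --pt "0 0 0 0 0 0" --pt "0 0 0 0 0 0"

```text
clock: 2.7
position: [471.8, -8.1, 94.9]
ee_rot: [-0.186, 0.983, -0.0, -0.001]
contact_force: [0.0, 0.5, 0.2]
gripper_width: 0.3
grasp_force: 0.0
```

```bash
python3 - <<'E'
from h import *
s=grab('side','s2.png');t=grab('top','t2.png')
a=cv2.resize(s['image'][150:240,265:385,::-1],None,fx=5,fy=5,interpolation=2)
cv2.imwrite('pics/s2c.png',a)
st=read_state();print(st['position'],st['contact_force'])
E
```

```text
[472.67006963  -7.75631131  95.92692137] [ 0.0967274   0.40723589 -0.26345561]
```

View pics/s2c.png

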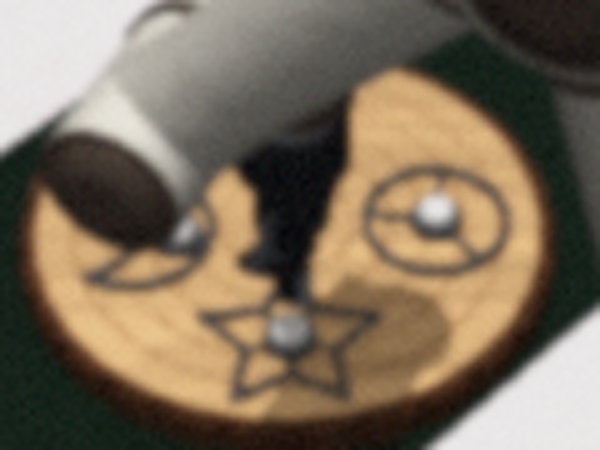

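The closed fingertips, at crop (289,297), hang directly above the large star's stone at crop (290,332), with a clear gap. I'll come down slowly now.

>>> play_rows --pt "0 0 -6 0 0 0" --pt "0 0 -6 0 0 0" --pt "0 0 -4 0 0 0" --pt "0 0 -2 0 0 0" --pt "0 0 -2 0 0 0" --pt "0 0 -1 0 0 0" --pt "0 0 -1 0 0 0" --pt "0 0 -1 0 0 0" --pt "0 0 -1 0 0 0" --pt "0 0 -1 0 0 0" --pt "0 0 -1 0 0 0" --pt "0 0 0 0 0 0" --pt "0 0 0 0 0 0"

```text
clock: 3.88
position: [472.3, -7.8, 69.1]
ee_rot: [-0.186, 0.983, -0.0, 0.0]
contact_force: [0.4, 0.7, 0.8]
gripper_width: -0.2
grasp_force: 0.3
```

>>> play_rows --pt "0 0 -0.5 0 0 0" --pt "0 0 -0.5 0 0 0" --pt "0 0 -0.5 0 0 0" --pt "0 0 -0.5 0 0 0" --pt "0 0 -0.5 0 0 0" --pt "0 0 -0.5 0 0 0" --pt "0 0 0 0 0 0" --pt "0 0 0 0 0 0"

```text
clock: 4.55
position: [472.3, -7.8, 66.0]
ee_rot: [-0.186, 0.983, -0.0, 0.0]
contact_force: [-1.5, -0.1, 2.1]
gripper_width: 0.0
grasp_force: 1.1
```

Contact is building: about 2–3 N vertical, so the stone is moving. I'll continue in small steps.

>>> play_rows --pt "0 0 -0.5 0 0 0" --pt "0 0 -0.5 0 0 0" --pt "0 0 -0.5 0 0 0" --pt "0 0 -0.5 0 0 0" --pt "0 0 0 0 0 0" --pt "0 0 0 0 0 0"

```text
clock: 5.05
position: [472.3, -7.8, 63.9]
ee_rot: [-0.186, 0.983, 0.0, 0.0]
contact_force: [-0.3, 0.7, 2.1]
gripper_width: -0.1
grasp_force: 1.0
```

>>> play_rows --pt "0 0 -0.5 0 0 0" --pt "0 0 -0.5 0 0 0" --pt "0 0 -0.3 0 0 0" --pt "0 0 0 0 0 0" --pt "0 0 0 0 0 0"

```text
clock: 5.47
position: [472.3, -7.8, 62.7]
ee_rot: [-0.186, 0.983, 0.0, 0.0]
contact_force: [-0.2, -0.2, 1.6]
gripper_width: -0.1
grasp_force: 1.1
```

>>> play_rows --pt "0 0 -0.3 0 0 0" --pt "0 0 -0.3 0 0 0" --pt "0 0 0 0 0 0" --pt "0 0 0 0 0 0"

```text
clock: 5.8
position: [472.3, -7.8, 62.1]
ee_rot: [-0.186, 0.983, 0.0, 0.0]
contact_force: [-0.1, -0.7, 1.5]
gripper_width: -0.1
grasp_force: 1.2
```

>>> play_rows --pt "0 0 -0.3 0 0 0" --pt "0 0 0 0 0 0" --pt "0 0 0 0 0 0"

```text
clock: 6.05
position: [472.3, -7.8, 61.8]
ee_rot: [-0.186, 0.983, 0.0, 0.0]
contact_force: [-0.3, 0.5, 2.2]
gripper_width: 0.3
grasp_force: 1.2
```

>>> play_rows --pt "0 0 -0.3 0 0 0" --pt "0 0 0 0 0 0" --pt "0 0 0 0 0 0"

```text
clock: 6.3
position: [472.3, -7.8, 61.6]
ee_rot: [-0.186, 0.983, 0.0, 0.0]
contact_force: [0.5, -0.5, 2.2]
gripper_width: 0.0
grasp_force: 1.5
```

>>> play_rows --pt "0 0 -0.3 0 0 0" --pt "0 0 0 0 0 0" --pt "0 0 0 0 0 0"

```text
clock: 6.55
position: [472.3, -7.8, 61.5]
ee_rot: [-0.186, 0.983, -0.0, 0.0]
contact_force: [-1.3, -0.4, 4.6]
gripper_width: -0.2
grasp_force: 2.6
```

>>> play_rows --pt "0 0 -0.3 0 0 0" --pt "0 0 0 0 0 0" --pt "0 0 0 0 0 0"

```text
clock: 6.8
position: [472.3, -7.8, 61.4]
ee_rot: [-0.186, 0.983, -0.0, 0.0]
contact_force: [-0.9, -0.5, 8.4]
gripper_width: 0.1
grasp_force: 3.6
```

The force climbs from 2 N to 8 N while z stalls, so the stone is on its hard stop. I'll lift straight up.

>>> play_rows --pt "0 0 2 0 0 0" --pt "0 0 4 0 0 0" --pt "0 0 10 0 0 0" --pt "0 0 20 0 0 0" --pt "0 0 25 0 0 0" --pt "0 0 25 0 0 0" --pt "0 0 25 0 0 0" --pt "0 0 25 0 0 0" --pt "0 0 20 0 0 0" --pt "0 0 10 0 0 0" --pt "0 0 4 0 0 0" --pt "0 0 0 0 0 0" --pt "0 0 0 0 0 0"

```text
clock: 7.88
position: [471.5, -7.9, 230.0]
ee_rot: [-0.186, 0.983, 0.0, -0.001]
contact_force: [0.2, 1.2, -0.8]
gripper_width: -0.1
grasp_force: 0.0
```

```bash
python3 - <<'E'
from h import *
s=grab('side','s3.png')
cv2.imwrite('pics/s3c.png',cv2.resize(s['image'][150:240,265:385,::-1],None,fx=6,fy=6,interpolation=2))
st=read_state();print(st['position'],st['contact_force'])
E
```

```text
[471.37693366  -7.96037817 229.64630149] [-0.07370005 -0.68822445  0.08176183]
```

View pics/s3c.png

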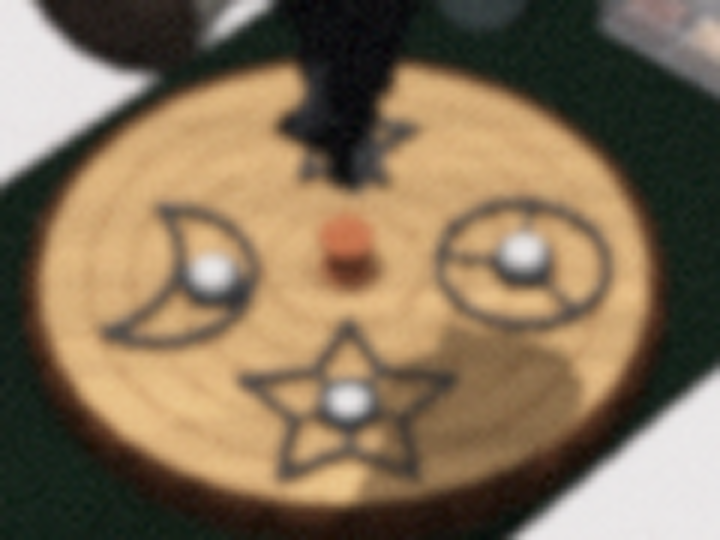

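The large star's stone, at crop (348,400), now sits low in its cup, down from 396 (366 in the earlier crop plus its 30 px offset). The frames and spool haven't moved, and the hand is well clear.

```bash
python3 -c "
from bench import job_done
print(job_done())"
```

```text
the job is handed in; nothing more can be done
None
```

I pressed the larger star's stone down to its hard stop (force rose to about 8 N as it stopped moving), drew the hand up about 17 cm and handed the job in; the final picture showed no frame or spool moved, though the hand hid the small star's stone, and no verdict came back.

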